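# Take the filter cassette out of the suction box for washing

## Task

Turn both swing tabs on the suction box fully aside, off the filter cassette, while it is still in its frame. Then lift the cassette out of the frame (it has a handle on top) and set it down gently, lying flat on the floor of the wash tray with its handle up. Leave both tabs turned aside and do not disturb the other things on the bench.

Things in the scene. Friction and masses are not known exactly. Their poses are not given: they have to be found in the camera images.
- suction_box: Grey sheet-metal suction box fixed to the bench, 145 (own x) x 197 (own y) x 70 tall; origin at the centre of its underside, z up. A 115 x 145 opening in its top holds the filter cassette, which rests on a ledge 50 above the bench with its top flush with the box's top at 70; 2.5 play all round. A 54 dia pipe stub juts 28 from its +x side, below the top. Box and tray may be on either side (left or right), turned up to about 23 degrees.
- tab_a (a joint): Swing tab at the middle of the box's own +y edge: a flat dark steel bar 14 wide, 5 thick, underside 74 above the bench, top at 79, reaching 43 from its upright pivot. Value in rad: 0 = points straight in over the cassette (box's own -y); grows anticlockwise seen from above; stops at -0.4 and 1.75. It stays where it is left (light friction, about 2 N at the pin). From about 1.35 up it is clear of the cassette.
- tab_b (a joint): The same tab at the middle of the box's own -y edge: 0 = points along the box's own +y, grows anticlockwise seen from above, same stops, friction and clearing angle.
- cassette_mid (a point): Filter cassette, loose: aluminium frame with brown pleats, 110 (own x) x 140 (own y) x 20 thick, about 0.4 kg. This point is the centre of the slab, half-way up its thickness; z up.
- cassette_handle (a point): Centre of the bar of the cassette's bridge handle: bar 12 thick (own x) x 70 long (own y) x 12 high, 40 above the middle of the slab (bar underside 24 above the slab's top, bar top 36 above it), over the cassette's centre, on two 10 x 10 posts 60 apart. Same axes as the cassette.
- wash_tray: Empty steel wash tray fixed to the bench, 140 (own x) x 170 (own y) x 30 tall, walls and floor 4 thick, inside 132 x 162; origin at the centre of its underside, z up. The cassette fits with its 140 side along the tray's long side.
- tab_a_pin (a point): Half-way up the round upright finger pin of the tab at the +y edge: 10 dia, 32 tall, from the tab's top (79 above the bench) to 111; 28 from the pivot.
- tab_a_pivot (a point): Pivot of that tab, on its upright axis, at the height of the tab's top (79 above the bench); 85.5 from the box's centre along its own +y.
- tab_b_pin (a point): Half-way up the round upright finger pin of the tab at the -y edge: 10 dia, 32 tall, from the tab's top (79 above the bench) to 111; 28 from the pivot.
- tab_b_pivot (a point): Pivot of that tab, on its upright axis, at the height of the tab's top (79 above the bench); 85.5 from the box's centre along its own -y.
- oil_bottle: Bystander, to be left alone: grey plastic oil bottle, 56 dia x 170 tall, standing in the gap between suction box and tray (mm). Origin at its underside.
- screw_jar: Bystander, to be left alone: glass jar with steel lid, 60 dia x 85 tall, standing in the same gap (mm). Origin at its underside.
- spanner: Bystander, to be left alone: open spanner about 180 long, lying near the robot (mm). Origin at its middle on the bench, handle to own -x.
- hammer: Bystander, to be left alone: hammer about 260 long, lying at the left (mm). Origin at its middle on the bench, handle to own -x.
- screwdriver: Bystander, to be left alone: screwdriver about 200 long, lying at the far side (mm). Origin at its middle on the bench, handle to own -x.
- mug: Bystander, to be left alone: steel mug 76 dia x 85 tall at the far side (mm). Origin at its underside.
- steel_block: Bystander, to be left alone: dark steel block 60 x 45 x 40 at the right (mm). Origin at its underside.
- cassette: The cassette's own frame: as cassette_mid, but with the origin at the centre of its underside.

How it is judged:
On the way, in this order (a step that is already met when the one before it is completed fails the run):
1. both tabs are turned aside (over 1.35 rad) with the cassette still in its frame (value of joint each of tab_a, tab_b above 1.35 rad and z of cassette_mid in the frame of suction_box below 0.068 m and horizontal distance between cassette_mid and suction_box below 0.01 m), for 0.2 s.
2. the cassette is lifted clear of the box, at least 40 mm above its place (z of cassette_mid in the frame of suction_box above 0.1 m), for 0.2 s.
At the end, for the whole second after the job is handed in: The cassette lies flat (within 0.06 rad, handle up) and at rest on the floor of the wash tray, its middle within 16 mm of the tray's middle along both sides and its underside within 4 mm of the floor; both tabs still stand over 1.35 rad (x of cassette_mid in the frame of wash_tray between -0.016 and 0.016 m and y of cassette_mid in the frame of wash_tray between -0.016 and 0.016 m and z of cassette_mid in the frame of wash_tray between 0.009 and 0.018 m and angle between cassette_mid's own z axis and vertical below 0.06 rad and linear speed of cassette below 0.02 m/s and value of joint each of tab_a, tab_b above 1.35 rad); the robot touches nothing.
It fails at once if the cassette is dropped or slammed into the tray (over 60 N) (contact force between cassette and wash_tray above 60 N).
It fails at once if a bystander is moved by more than 25 mm (distance of any of oil_bottle, screw_jar, spanner, hammer, screwdriver, mug, steel_block from where it was at the start of the episode above 0.025 m).
It also fails if it takes over 70 s, if anything falls off the work surface, if the arm or the gripper's body presses on something with over 40 N, if the wrist force passes 120 N, or if a joint passes its speed limit or range.

## Robot

A 6-joint arm with a two-finger parallel gripper is mounted at the origin on the work surface. World frame = base frame: x ahead of the robot, y to its left, z up, the work surface at z = 0. Lengths are in m, angles in rad, forces in N, time in s.
With the tool pointing down it reaches from about 0.35 to 0.975 m from the base axis. Payload 4.9 kg.
Tool frame: the origin (TCP) lies between the finger pads; the fingertips stand 14 mm ahead of it and the grasp point (between the pads) lies 5 mm behind it; x points along the fingers, z is the direction in which the jaws open and shut, and the axes are right-handed (so a half turn about x gives the same grasp; the last joint's range is limited). The gripper opens to 85 mm and grips with 20 to 120 N. Pads are 22 mm wide; open, the fingers measure 114 mm over their backs; the gripper's body (76 mm by 85 mm) begins 54 mm behind the grasp point. The pads swing forward as they close: fully open they stand 13 mm farther back than shut.
Start: joints at [-1.403, 0.053, 1.613, -0, 1.476, -0.119], TCP at [0.177, -0.599, 0.245] pointing down, gripper open.
Joint ranges: [-3.01, 3.01], [-1.01, 2.22], [0.06, 2.58], [-1.02, 4.17], [0.09, 2.62], [-3.14, 3.14]. Speed limits (rad/s): [2.57, 2.57, 3.14, 3.14, 3.14, 3.14].

## Interface

Orientations are given as [roll, pitch, yaw] about the fixed x, y, z axes, in that order (R = Rz(yaw) Ry(pitch) Rx(roll)).
In Python, from plant import ctrl gives the robot as it stands.
- The arm moves only by the tool jog_arm, never from a script. Its argument "commands" is a list that holds one entry, the list of rows, each a list of 5 numbers: the shift along the world's x, y, z in units of 25 mm (1.0 is 25 mm), then the turn about the world's z in units of 6 degrees (1.0 is 6 degrees), then the finger opening in mm, from 0 to 85.4. In form: [[[x, y, z, roll, claw], ...]]. A call has 1 to 12 rows; each row shifts and turns the commanded pose from where the row before left it; what a row does not reach is not made up. A row lasts 1/12 s, in which the tool goes at most 41.7 mm and 7.16 degrees, less where a joint would pass 70% of its speed; a pose out of reach is approached as far as the arm can. A call is refused whole if a number of a shift passes 1 or a number of a turn 1, either way. A call with a gripper value outside its range is refused whole. The fingers move at their own pace and stop on an object; "squeeze" is the grip in N (left out, the last holds). Time passes only in rows, so rows that do not move let the fingers close. It gives the time, the measured TCP pose, the force and the opening at its end, in the units of the state.
- ctrl.state(): the state, without advancing time (a new reading comes with each control period).
- ctrl.read_camera(name): name is "scene" or "side" or "wrist"; returns a dict with "pixels" (400x640x3 uint8, red, green, blue), "range_z" (400x640 float32, m along the optical axis (not along the pixel's ray), 0 where there is no reading), "mtx" (3x3 intrinsics, pixels), "camera_from_world" (4x4, takes a point from world to camera coordinates); the wrist camera has in their place "T_tool_cam" (4x4, takes a point from camera to tool coordinates, whose origin is the TCP and whose axes are the tool frame's). Camera axes: x right, y down, z forward; pixel columns grow to the right and rows downward; lengths in m; the calibration is good to about 2 mm. A picture is of the moment at which its call begins: read the wrist's pose just before it.
- ctrl.job_done(): hands the job in, once; it reports no verdict.
The state is a dict: "t": time; "joint_pos": joint angles; "dq": joint speeds; "effort": joint torques, N m; "eef_pos": TCP position; "tcp_rot": TCP orientation; "ft_force": force on the tool from outside, world axes, zero at the start; "torque": the same for the moment, N m; "grip_width": finger opening in m.
Only numpy, scipy, OpenCV 4.12 (cv2) and the standard library are available. Lean on these libraries where they do the work, as an engineer would, in place of code of your own. Each camera call takes 0.05 s, during which the arm holds its last target. There are 200 camera calls.

## Working session

There is one attempt and no reset: what is moved stays moved. The work goes in short steps, Python scripts to look and compute and a tool call to move; the robot and the scene stay as the last step left them, time stands still between calls to the robot, and variables do not carry over. Pictures are saved under pics/ and viewed, about 8 in all and at most 12, crops included, and the job is handed in when it is done.

Besides the shell and the picture viewer there is one more tool, called as name(argument=value, ...) on one line, values as JSON. jog_arm: Moves the arm, as the interface text tells. Its arguments: {"type":"object","properties":{"commands":{"type":"array","items":{"type":"array","items":{"type":"array","items":{"type":"number"}}}},"squeeze":{"type":"number"}},"required":["commands"]}

```bash
ls; mkdir -p pics
cat > h.py <<'E'
import numpy as np, cv2
from plant import ctrl
def shot(n,save=None):
    c=ctrl.read_camera(n)
    if save: cv2.imwrite('pics/'+save,c['pixels'][:,:,::-1])
    np.savez('/tmp/%s.npz'%n,**{k:np.asarray(v) for k,v in c.items()})
    return c
def world(c):
    "per pixel world points from depth"
    z=c['range_z'].astype(float);h,w=z.shape
    u,v=np.meshgrid(np.arange(w),np.arange(h));K=c['mtx']
    P=np.stack([(u-K[0,2])/K[0,0]*z,(v-K[1,2])/K[1,1]*z,z,np.ones_like(z)],-1)
    return (P@np.linalg.inv(c['camera_from_world']).T)[...,:3]
E
python3 - <<'E'
from h import *
print(ctrl.state())
a=shot('scene','s1.png');b=shot('side','d1.png')
for c in (a,b):print(c['mtx'],np.linalg.inv(c['camera_from_world']))
E
```

```text
pics
{'t': 0.0, 'joint_pos': array([-1.40299818e+00,  5.33663423e-02,  1.61430447e+00,  3.79664519e-05,
        1.47600022e+00, -1.18991341e-01]), 'dq': array([-1.27030905e-03,  8.89076431e-04,  6.31528830e-04,  1.15845946e-04,
       -2.37955262e-05,  2.10315149e-04]), 'effort': array([-8.93162123e-04, -3.93686235e+01, -3.70179391e+01, -2.49434142e-04,
        6.94626564e-03, -7.35982326e-06]), 'eef_pos': array([ 0.1767112 , -0.5988752 ,  0.24405086]), 'tcp_rot': array([3.0044216 , 1.56871761, 1.72041112]), 'ft_force': array([-0.37244045,  0.98258319, -0.35946708]), 'torque': array([0.01932572, 0.01314417, 0.00837581]), 'grip_width': 0.0852776340415642}
[[364.78641186   0.         325.71416687]
 [  0.         364.78641186 201.78250755]
 [  0.           0.           1.        ]] [[-0.21996293  0.70342009 -0.67588201  1.36082405]
 [ 0.97545529  0.16582083 -0.14488076  0.17763078]
 [ 0.01016328 -0.69116107 -0.72262928  0.98984642]
 [ 0.          0.          0.          1.        ]]
[[443.84226154   0.         320.73866787]
 [  0.         443.84226154 197.37361852]
 [  0.           0.           1.        ]] [[-0.98193051 -0.11515271  0.15017434  0.31072946]
 [-0.18906277  0.63144938 -0.75201525  0.93779318]
 [-0.0082309  -0.7668191  -0.6418105   0.89342376]
 [ 0.          0.          0.          1.        ]]
```

View pics/s1.png

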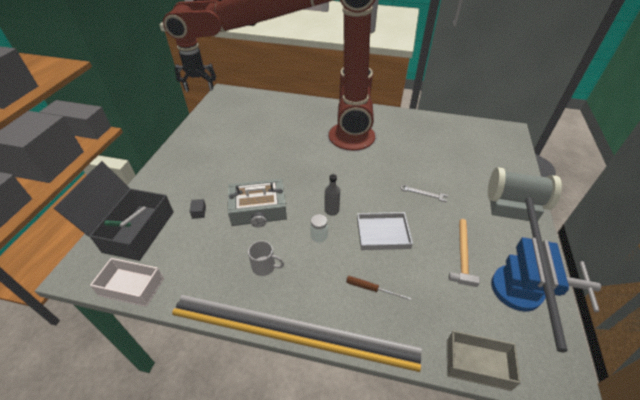

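View pics/d1.png

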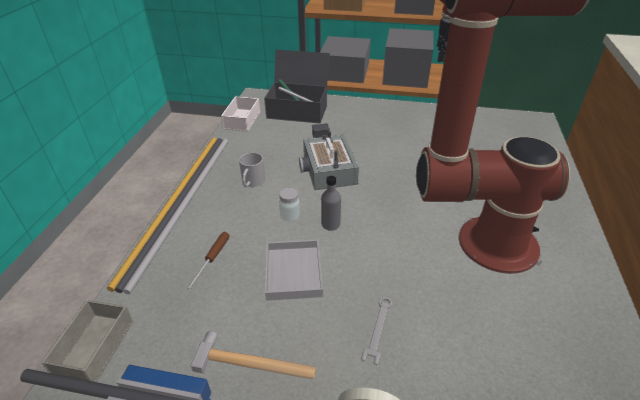

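The box, with its pipe facing the scene camera, is at scene (257,203) and side (332,160). The tray is at scene (384,230) and side (293,268). The bottle and jar stand between them.

Run:
```python
from h import *
A={n:dict(np.load('/tmp/%s.npz'%n)) for n in('scene','side')}
def rect(P,n):
    r=cv2.minAreaRect(P[:,:2].astype(np.float32)*1000);print(n,len(P),r)
rois={'scene':dict(box=(220,175,295,230),tray=(350,205,420,255),bottle=(318,170,345,218),jar=(305,210,332,240)),
'side':dict(box=(300,130,362,192),tray=(258,235,330,302),bottle=(317,174,345,232),jar=(276,184,303,222))}
for n,c in A.items():
    W=world(c);ok=c['range_z']>0
    for k,(x0,y0,x1,y1) in rois[n].items():
        P=W[y0:y1,x0:x1][ok[y0:y1,x0:x1]]
        z=P[:,2]
        if k=='box':
            rect(P[(z>.062)&(z<.078)],n+' boxtop'); rect(P[(z>.098)],n+' high'); Q=P[z>.085]; print(np.percentile(z,[5,50,95,99]))
        elif k=='tray': rect(P[(z>.022)&(z<.04)],n+' trayrim'); rect(P[(z>.001)&(z<.04)],n+' tray')
        else: rect(P[z>.03],n+k); print(z.max())
    x0,y0,x1,y1=rois[n]['box']
    s=c['pixels'][y0-10:y1+10,x0-10:x1+10,::-1]
    s=cv2.resize(s,None,fx=4.5,fy=4.5,interpolation=cv2.INTER_CUBIC); cv2.imwrite('pics/crop_%s.png'%n,s)
a=[cv2.imread('pics/crop_%s.png'%n) for n in A]
h=max(i.shape[0] for i in a)
o=np.hstack([cv2.copyMakeBorder(i,0,h-i.shape[0],0,0,0) for i in a]);cv2.imwrite('pics/crops.png',o);print(o.shape)
```

```text
scene boxtop 1450 ((520.1163940429688, -257.4066162109375), (150.64321899414062, 195.79779052734375), 22.368085861206055)
scene high 96 ((520.2161254882812, -258.5107421875), (21.77245330810547, 125.07271575927734), 19.575428009033203)
[-0.00331417  0.03569528  0.07761041  0.10434601]
scene trayrim 311 ((535.0964965820312, 204.0092010498047), (145.13482666015625, 170.4911651611328), 15.304403305053711)
scene tray 1863 ((512.7782592773438, 216.92010498046875), (224.6238250732422, 268.13653564453125), 13.212237358093262)
scenebottle 471 ((522.9166259765625, 10.066638946533203), (130.54324340820312, 55.84916687011719), 1.8025305271148682)
0.17314562628782604
scenejar 348 ((601.1962890625, -8.721511840820312), (56.283817291259766, 57.733333587646484), 47.13021469116211)
0.08964392674714416
side boxtop 1433 ((529.5682983398438, -253.29092407226562), (170.57943725585938, 204.51133728027344), 22.020681381225586)
side high 232 ((495.30322265625, -149.70266723632812), (32.205322265625, 350.2110900878906), 9.851200103759766)
[-0.0006909   0.05443278  0.10603535  0.16960375]
side trayrim 560 ((533.1053466796875, 203.43894958496094), (140.21493530273438, 176.62916564941406), 14.892426490783691)
side tray 3951 ((544.03173828125, 183.78866577148438), (202.07398986816406, 231.38389587402344), 10.082314491271973)
sidebottle 892 ((489.7784118652344, -67.86477661132812), (83.90719604492188, 216.95413208007812), 4.984867095947266)
0.17331060552054034
sidejar 471 ((594.60107421875, -5.312000274658203), (56.53819274902344, 56.42520523071289), 4.97289514541626)
0.09043591462441514
(369, 797, 3)
```

View pics/crops.png

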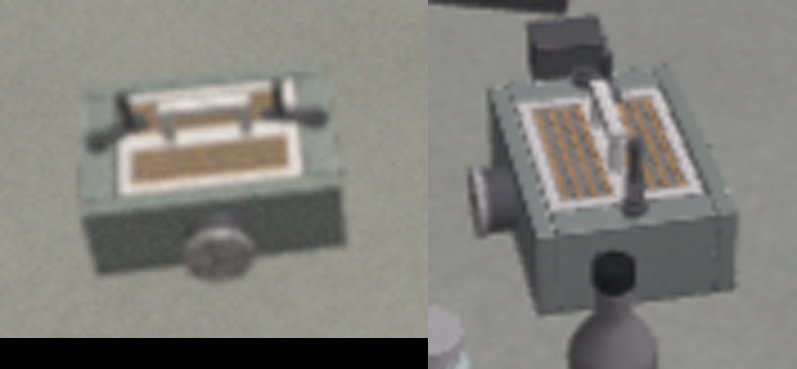

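The crops show the pipe facing world +x, so own x is at about +22°. Tab a, on the right in the scene view, points inward and slightly to -x. Tab b points to -x and inward. I'll move above the box for a close look.

jog_arm(commands=[[[1,1,0.5,0,85],[1,1,0.5,0,85],[1,1,0.4,0,85],[1,1,0.4,0,85],[1,1,0.4,0,85],[1,1,0.4,0,85],[1,1,0.4,0,85],[1,1,0.4,0,85],[1,1,0.4,0,85],[1,1,0.4,0,85],[1,1,0.4,0,85],[1,1,0.4,0,85]]])

```text
t: 1.1
eef_pos: [0.4776, -0.2978, 0.3702]
tcp_rot: [-2.52, 1.57, 2.48]
ft_force: [0.8, -1.2, 0.5]
grip_width: 0.0852
```

jog_arm(commands=[[[0.8,0.8,0,0,85],[0.7,0.8,0,0,85],[0,0,0,0,85],[0,0,0,0,85],[0,0,0,0,85]]])

```text
t: 1.52
eef_pos: [0.5139, -0.2596, 0.3697]
tcp_rot: [-2.028, 1.57, 2.971]
ft_force: [-0.0, -0.8, -0.6]
grip_width: 0.0849
```

```bash
cat >> h.py <<'E'
from scipy.spatial.transform import Rotation as Ro
def wrist(save=None):
    s=ctrl.state();c=shot('wrist',save)
    T=np.eye(4);T[:3,:3]=Ro.from_euler('xyz',s['tcp_rot']).as_matrix();T[:3,3]=s['eef_pos']
    c['camera_from_world']=np.linalg.inv(T@c['T_tool_cam']);return s,c
E
python3 - <<'E'
from h import *
s,c=wrist('w1.png')
print(s['t'],s['eef_pos'],Ro.from_euler('xyz',s['tcp_rot']).as_matrix(),c['T_tool_cam'],np.linalg.inv(c['camera_from_world']))
np.savez('/tmp/w1.npz',**c)
E
```

```text
1.5167 [ 0.51393084 -0.25962981  0.36967824] [[-1.17024586e-03  9.59149373e-01  2.82897702e-01]
 [ 2.01869265e-04  2.82898117e-01 -9.59149944e-01]
 [-9.99999295e-01 -1.06533290e-03 -5.24683130e-04]] [[ 1.18254614e-03 -2.94163528e-01  9.55754373e-01 -1.28400183e-01]
 [ 8.36139541e-04 -9.55754416e-01 -2.94164575e-01  7.52062051e-02]
 [ 9.99998951e-01  1.14700721e-03 -8.84261940e-04 -1.48265703e-03]
 [ 0.00000000e+00  0.00000000e+00  0.00000000e+00  1.00000000e+00]] [[ 0.283698   -0.91604252 -0.28351639  0.58579565]
 [-0.95891216 -0.27154066 -0.08217753 -0.23695795]
 [-0.00170812  0.29518091 -0.95543985  0.49799899]
 [ 0.          0.          0.          1.        ]]
```

View pics/w1.png

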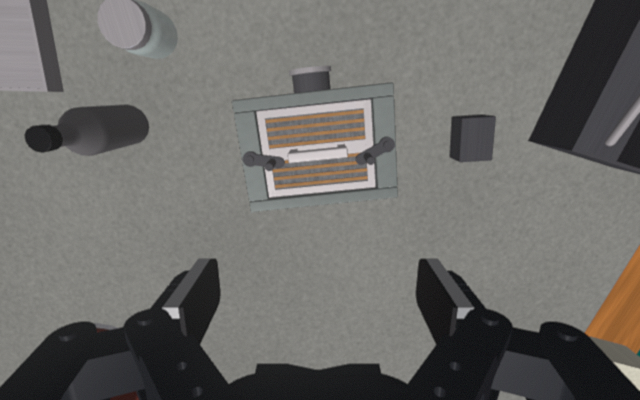

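The wrist view shows the box at (317,145). Tab a's pivot is at (250,158) with its pin near (270,164), and tab b's pivot is at (386,146) with its pin near (368,156). The handle bar is at (318,154).

Run:
```python
from h import *
c=dict(np.load('/tmp/w1.npz'))
W=world(c);z=W[...,2];m0=np.zeros(z.shape,bool);m0[60:220,225:410]=1
def cl(m,n):
    k,l,st,ce=cv2.connectedComponentsWithStats((m&m0).astype(np.uint8))
    for i in range(1,k):
        if st[i,4]>7:
            P=W[l==i];print(n,st[i,4],ce[i].round(),P.mean(0).round(4),cv2.minAreaRect(P[:,:2].astype(np.float32)*1000))
cl((z>.058)&(z<.09),'top')
hsv=cv2.cvtColor(c['pixels'],cv2.COLOR_RGB2HSV)
dark=hsv[...,2]<75
cl((z>.103),'high'); cl(dark&(z>.071)&(z<.090),'tab'); cl(dark&(z>.1),'pin')
white=(hsv[...,2]>150)&(hsv[...,1]<40)
cl(white&(z>.095),'handle'); cl(white&(z<.085)&(z>.055),'cass')
j=ctrl.state()['joint_pos'];print(j)
img=cv2.resize(c['pixels'][70:215,225:410,::-1],None,fx=4,fy=4,interpolation=cv2.INTER_CUBIC);cv2.imwrite('pics/w1c.png',img)
```

```text
top 108 [309.  69.] [ 0.6101 -0.2182  0.0598] ((609.0780029296875, -218.73939514160156), (8.209976196289062, 26.735410690307617), 22.304479598999023)
top 16640 [318. 146.] [ 0.524  -0.2545  0.069 ] ((525.703857421875, -253.33251953125), (157.2098846435547, 197.5488739013672), 22.619491577148438)
high 612 [317. 154.] [ 0.5215 -0.2546  0.1086] ((535.2322998046875, -240.22731018066406), (76.43809509277344, 66.53276824951172), 44.736244201660156)
high 68 [370. 160.] [ 0.5331 -0.3149  0.1097] ((532.7713623046875, -315.0466613769531), (9.282670974731445, 9.125984191894531), 15.401388168334961)
high 65 [269. 166.] [ 0.4943 -0.2051  0.1158] ((536.1153564453125, -222.02816772460938), (9.51511287689209, 103.31292724609375), 68.01148223876953)
tab 11 [384. 142.] [ 0.5544 -0.3305  0.0815] ((554.4161987304688, -330.4429626464844), (1.7464187145233154, 6.6719794273376465), 64.63104248046875)
tab 17 [365. 154.] [ 0.5349 -0.3126  0.083 ] ((534.7979125976562, -313.557861328125), (4.0755205154418945, 9.937460899353027), 43.93641662597656)
tab 8 [252. 157.] [ 0.4906 -0.1797  0.081 ] ((490.5738830566406
[... 517 characters left out ...]
304688)
handle 542 [317. 155.] [ 0.5209 -0.2551  0.1084] ((549.0614013671875, -243.68116760253906), (73.19046020507812, 69.663330078125), 21.867921829223633)
cass 65 [305.  70.] [ 0.6079 -0.2135  0.0596] ((607.8665771484375, -212.90106201171875), (4.679527759552002, 18.82943344116211), 22.90177345275879)
cass 2131 [317. 127.] [ 0.5476 -0.2472  0.0696] ((542.2139892578125, -246.2039337158203), (63.42326354980469, 140.04588317871094), 22.04873275756836)
cass 971 [319. 185.] [ 0.4769 -0.2708  0.0693] ((482.086669921875, -270.044921875), (39.177608489990234, 140.56300354003906), 19.838653564453125)
[-5.97654651e-01 -1.07069037e-01  1.56542945e+00 -4.02751452e-04
  1.68411556e+00  6.87190656e-01]
```

View pics/w1c.png

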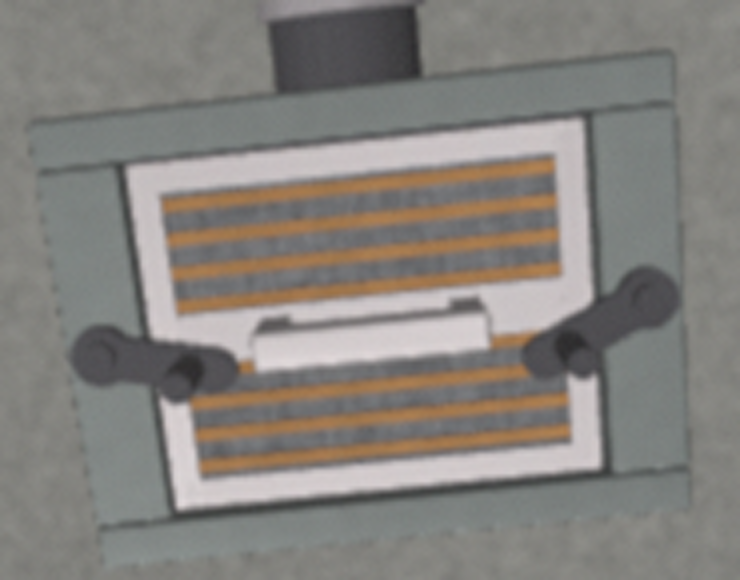

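jog_arm(commands=[[[-0.1,0.2,-0.4,-1,28],[-0.1,0.2,-0.4,-1,28],[-0.1,0.2,-0.4,-1,28],[-0.1,0.2,-0.4,-1,28],[-0.1,0.2,-0.4,-1,28],[-0.1,0.2,-0.4,-1,28],[-0.1,0.2,-0.4,-1,28],[-0.1,0.2,-0.4,-1,28],[0,0.2,-0.4,-1,28],[0,0.2,-0.4,-1,28],[0,0.2,-0.4,-1,28],[0,0,-0.4,-1,28]]], squeeze=20)

```text
t: 2.57
eef_pos: [0.4935, -0.2049, 0.2498]
tcp_rot: [-1.66, 1.571, 2.075]
ft_force: [-0.1, -1.1, -0.2]
grip_width: 0.0282
```

jog_arm(commands=[[[0,0,-0.4,-1,28],[0,0,-0.4,-1,28],[0,0,-0.4,-1,28],[0,0,0,-0.75,28],[0,0,0,0,28],[0,0,0,0,28],[0,0,0,0,28]]])

```text
t: 3.15
eef_pos: [0.4942, -0.2052, 0.2208]
tcp_rot: [2.348, 1.57, -0.585]
ft_force: [-0.1, -0.9, 0.7]
grip_width: 0.0283
```

Run:
```python
from h import *
s,c=wrist('w2.png')
R=Ro.from_euler('xyz',s['tcp_rot']).as_matrix()
print(s['t'],s['eef_pos'],s['grip_width'],np.degrees(np.arctan2(R[1,2],R[0,2])),s['joint_pos'])
W=world(c);z=W[...,2];hsv=cv2.cvtColor(c['pixels'],cv2.COLOR_RGB2HSV)
near=np.hypot(W[...,0]-.52,W[...,1]+.255)<.12
m=(hsv[...,2]<90)&(z>.1)&(z<.118)&near
k,l,st,ce=cv2.connectedComponentsWithStats(m.astype(np.uint8))
for i in range(1,k):
    if st[i,4]>20: print(st[i,4],ce[i].round(),W[l==i].mean(0).round(4))
```

```text
3.15 [ 0.4941766  -0.20519528  0.22081251] 0.028315672614808128 -168.0383715753055 [-5.32657938e-01 -1.47870403e-01  1.84778559e+00 -4.72857989e-05
  1.44077895e+00  2.40017123e+00]
238 [295.  25.] [ 0.5321 -0.3153  0.1097]
175 [321. 198.] [ 0.4921 -0.2061  0.1092]
```

View pics/w2.png

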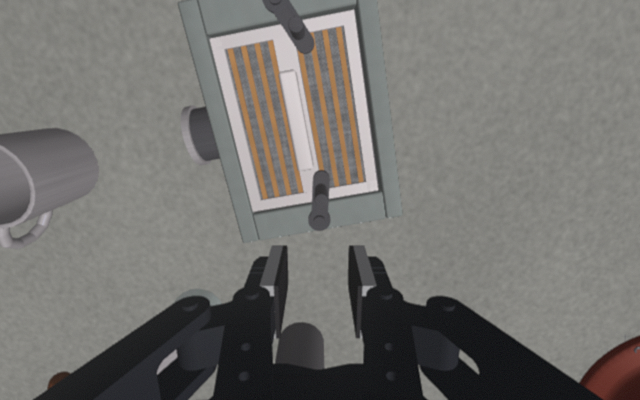

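Pin a stands centred between the jaws at (321,198), about 2 mm from the TCP axis. I'll descend over it.

jog_arm(commands=[[[-0.04,0,-0.8,0,28],[0,0,-0.8,0,28],[0,0,-0.8,0,28],[0,0,-0.8,0,28],[0,0,-0.7,0,28],[0,0,-0.7,0,28],[0,0,0,0,28],[0,0,0,0,28],[0,0,0,0,28]]])

```text
t: 3.95
eef_pos: [0.494, -0.205, 0.1067]
tcp_rot: [2.387, 1.569, -0.546]
ft_force: [-0.8, -1.1, 0.7]
grip_width: 0.0279
```

Run:
```python
import numpy as np
pa=np.array([.4884,-.1764]);pb=np.array([.5536,-.3346]);y=22.4
for p,o,s in((pa,-90,-11),(pb,90,25)):
    prev=None
    for f in list(range(s,98,12)):
        d=np.radians(y+o+f);q=p+.028*np.array([np.cos(d),np.sin(d)])
        print(f,q.round(4),None if prev is None else ((q-prev)/.025).round(2));prev=q
```

```text
-11 [ 0.4939 -0.2038] None
1 [ 0.4995 -0.2021] [0.22 0.07]
13 [ 0.5046 -0.1992] [0.2  0.11]
25 [ 0.509  -0.1954] [0.18 0.15]
37 [ 0.5125 -0.1907] [0.14 0.19]
49 [ 0.5149 -0.1853] [0.1  0.21]
61 [ 0.5162 -0.1796] [0.05 0.23]
73 [ 0.5163 -0.1738] [0.   0.23]
85 [ 0.5151 -0.168 ] [-0.05  0.23]
97 [ 0.5128 -0.1627] [-0.09  0.21]
25 [ 0.533  -0.3156] None
37 [ 0.5295 -0.3203] [-0.14 -0.19]
49 [ 0.5271 -0.3257] [-0.1  -0.21]
61 [ 0.5258 -0.3314] [-0.05 -0.23]
73 [ 0.5257 -0.3372] [-0.   -0.23]
85 [ 0.5269 -0.343 ] [ 0.05 -0.23]
97 [ 0.5292 -0.3483] [ 0.09 -0.21]
```

jog_arm(commands=[[[0,0,0,0,18],[0,0,0,0,18],[0.11,0.03,0,1,18],[0.11,0.04,0,1,18],[0.1,0.05,0,1,18],[0.1,0.06,0,1,18],[0.09,0.07,0,1,18],[0.09,0.08,0,1,18],[0.07,0.09,0,1,18],[0.07,0.1,0,1,18],[0,0,0,0,18]]])

```text
t: 4.87
eef_pos: [0.5121, -0.1916, 0.1063]
tcp_rot: [1.133, 1.57, -0.961]
ft_force: [-0.6, -0.5, 1.3]
grip_width: 0.0181
```

jog_arm(commands=[[[0.05,0.1,0,1,18],[0.05,0.11,0,1,18],[0.03,0.11,0,1,18],[0.02,0.12,0,1,18],[0,0.11,0,1,18],[0,0.12,0,1,18],[-0.02,0.11,0,1,18],[-0.03,0.12,0,1,18],[-0.04,0.1,0,1,18],[-0.05,0.11,0,1,18],[-0.05,0.1,0,1,18],[0,0,0,0,18]]])

```text
t: 5.87
eef_pos: [0.5112, -0.1615, 0.1061]
tcp_rot: [0.313, 1.569, -0.631]
ft_force: [0.0, -1.1, -0.3]
grip_width: 0.0183
```

jog_arm(commands=[[[0,0,0.9,0,28],[0,0,0.9,0,28],[0,0,0.9,0,28],[0,0,0.9,0,28],[0,0,0.9,0,28],[0.1,-0.7,0,-1,28],[0.1,-0.7,0,-1,28],[0.1,-0.7,0,-1,28],[0.1,-0.7,0,-1,28],[0.1,-0.7,0,-1,28],[0.1,-0.7,0,-1,28],[0.1,-0.7,0,-1,28]]])

```text
t: 6.87
eef_pos: [0.5286, -0.2846, 0.2183]
tcp_rot: [1.716, 1.57, 0.029]
ft_force: [-0.8, 0.8, -0.2]
grip_width: 0.0283
```

jog_arm(commands=[[[0.13,-0.7,0,-1,28],[0,-0.56,0,-1,28],[0,0,0,-1,28],[0,0,0,-1,28],[0,0,0,-1,28],[0,0,0,-1,28],[0,0,0,-0.2,28],[0,0,0,0,28],[0,0,0,0,28]]])

```text
t: 7.62
eef_pos: [0.5317, -0.3152, 0.218]
tcp_rot: [2.19, 1.57, -0.136]
ft_force: [-0.4, 0.4, 0.6]
grip_width: 0.028
```

```bash
cat > pins.py <<'E'
from h import *
import sys
s,c=wrist(sys.argv[1])
R=Ro.from_euler('xyz',s['tcp_rot']).as_matrix()
print(s['t'],s['eef_pos'],s['grip_width'],np.degrees(np.arctan2(R[1,2],R[0,2])),s['joint_pos'])
W=world(c);z=W[...,2];hsv=cv2.cvtColor(c['pixels'],cv2.COLOR_RGB2HSV)
near=np.hypot(W[...,0]-.52,W[...,1]+.255)<.14
m=(hsv[...,2]<90)&(z>.1)&(z<.118)&near
k,l,st,ce=cv2.connectedComponentsWithStats(m.astype(np.uint8))
for i in range(1,k):
    if st[i,4]>20: print(st[i,4],ce[i].round(),W[l==i].mean(0).round(4))
y=np.radians(22.4)
E
python3 pins.py w3.png
```

```text
7.6167 [ 0.53168517 -0.31519432  0.21804251] 0.028028058178896906 -133.247497593862 [-6.55561794e-01  5.40572266e-02  1.65735490e+00  2.33851459e-04
  1.42977610e+00  1.67001299e+00]
163 [319. 196.] [ 0.5337 -0.3168  0.109 ]
```

jog_arm(commands=[[[0.03,-0.03,-0.8,0,28],[0,0,-0.8,0,28],[0,0,-0.8,0,28],[0,0,-0.8,0,28],[0,0,-0.7,0,28],[0,0,-0.6,0,28],[0,0,0,0,28],[0,0,0,0,28],[0,0,0,0,18],[0,0,0,0,18],[0,0,0,0,18]]])

```text
t: 8.58
eef_pos: [0.5331, -0.3166, 0.107]
tcp_rot: [1.683, 1.568, -0.643]
ft_force: [0.1, -0.9, 0.4]
grip_width: 0.0177
```

jog_arm(commands=[[[-0.07,-0.09,0,1,18],[-0.07,-0.1,0,1,18],[-0.05,-0.1,0,1,18],[-0.05,-0.11,0,1,18],[-0.03,-0.11,0,1,18],[-0.02,-0.12,0,1,18],[0,-0.11,0,1,18],[0,-0.12,0,1,18],[0.02,-0.11,0,1,18],[0.03,-0.12,0,1,18],[0.04,-0.1,0,1,18],[0.05,-0.11,0,1,18]]])

```text
t: 9.58
eef_pos: [0.528, -0.3481, 0.1062]
tcp_rot: [-2.639, 1.569, 2.58]
ft_force: [-3.1, 2.5, 1.9]
grip_width: 0.0182
```

jog_arm(commands=[[[0.05,-0.1,0,1,18],[0,0,0,0,18],[0,0,0,0,18],[0,0,0.9,0,24],[0,0,0.9,0,28],[0,0,0.9,0,28],[0,0,0.9,0,28],[0,0,0.9,0,28],[0,0,0.9,0,28],[0,0,0.6,0,28]]])

```text
t: 10.42
eef_pos: [0.5308, -0.3515, 0.2589]
tcp_rot: [0.326, 1.566, -0.64]
ft_force: [0.3, 0.2, 0.4]
grip_width: 0.0279
```

jog_arm(commands=[[[-0.1,0.4,0.3,-1,50],[-0.1,0.4,0.3,-1,50],[-0.1,0.4,0.3,-1,50],[-0.08,0.4,0.3,-1,50],[0,0.4,0,-1,50],[0,0.4,0,-1,50],[0,0.4,0,-1,50],[0,0.4,0,-1,50],[0,0.4,0,-1,50],[0,0.25,0,-1,50],[0,0,0,-1,50],[0,0,0,-1,50]]])

```text
t: 11.42
eef_pos: [0.5205, -0.2542, 0.2854]
tcp_rot: [1.917, 1.57, -0.31]
ft_force: [-0.4, 0.4, 0.4]
grip_width: 0.05
```

jog_arm(commands=[[[0,0,0,-1,50],[0,0,0,-1,50],[0,0,0,-1,50],[0,0,0,-1,50],[0,0,0,-1,50],[0,0,0,-0.1,50],[0,0,0,0,50],[0,0,0,0,50]]])

```text
t: 12.08
eef_pos: [0.5204, -0.2547, 0.2853]
tcp_rot: [2.53, 1.57, -0.224]
ft_force: [-0.2, 0.3, 0.3]
grip_width: 0.05
```

```bash
python3 pins.py w4.png
cat > hd.py <<'E'
from h import *
c=dict(np.load('/tmp/wrist.npz'));s=ctrl.state()
T=np.eye(4);T[:3,:3]=Ro.from_euler('xyz',s['tcp_rot']).as_matrix();T[:3,3]=s['eef_pos']
c['camera_from_world']=np.linalg.inv(T@c['T_tool_cam'])
W=world(c);z=W[...,2];hsv=cv2.cvtColor(c['pixels'],cv2.COLOR_RGB2HSV)
near=np.hypot(W[...,0]-.52,W[...,1]+.255)<.06
m=near&(z>.102)&(z<.115)&(hsv[...,2]>110)
P=W[m];print(m.sum(),P.mean(0),cv2.minAreaRect(P[:,:2].astype(np.float32)*1000))
E
python3 hd.py
```

```text
12.0833 [ 0.52037439 -0.254674    0.28530733] 0.04995621155799663 -157.78305052666823 [-5.83616918e-01 -7.64347681e-02  1.67458904e+00  1.16861276e-04
  1.54312736e+00  2.17021363e+00]
120 [351.  77.] [ 0.5274 -0.3458  0.1101]
101 [292. 260.] [ 0.5123 -0.1659  0.1084]
942 [ 0.52114474 -0.25673308  0.10558343] ((520.6892700195312, -255.98028564453125), (11.578831672668457, 68.70684051513672), 22.021947860717773)
```

View pics/w4.png

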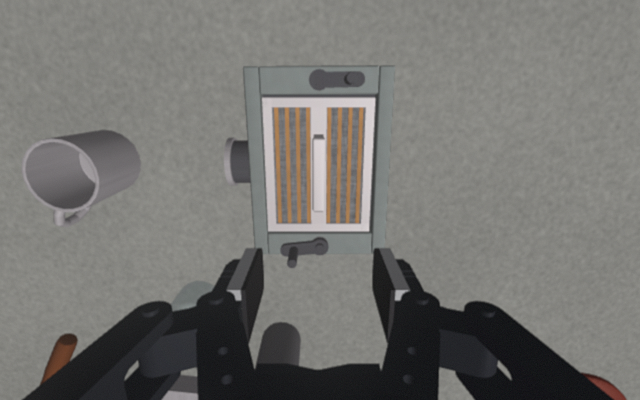

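Both pins now stand aside: pin a at (292,260) and pin b at (351,77), both about 1.58 rad. The handle is centred between the jaws at (319,174). I'll descend and grip it.

jog_arm(commands=[[[0,-0.06,-0.9,0,50],[0,0,-0.9,0,50],[0,0,-0.9,0,50],[0,0,-0.9,0,50],[0,0,-0.9,0,50],[0,0,-0.9,0,50],[0,0,-0.8,0,50],[0,0,-0.7,0,50],[0,0,-0.4,0,50],[0,0,-0.3,0,50],[0,0,0,0,50],[0,0,0,0,50]]])

```text
t: 13.13
eef_pos: [0.5206, -0.2564, 0.0958]
tcp_rot: [2.185, 1.57, -0.57]
ft_force: [-0.5, 0.1, 0.8]
grip_width: 0.0499
```

jog_arm(commands=[[[0,0,0,0,25],[0,0,0,0,15],[0,0,0,0,10],[0,0,0,0,5],[0,0,0,0,5],[0,0,0,0,5],[0,0,0,0,5],[0,0,0,0,5],[0,0,0,0,5]]], squeeze=60)

```text
t: 13.88
eef_pos: [0.521, -0.2567, 0.0967]
tcp_rot: [2.109, 1.569, -0.646]
ft_force: [-0.9, 0.4, 6.5]
grip_width: 0.0109
```

jog_arm(commands=[[[0,0,0.1,0,5],[0,0,0.2,0,5],[0,0,0.3,0,5],[0,0,0.4,0,5],[0,0,0.5,0,5],[0,0,0.6,0,5],[0,0,0.6,0,5],[0,0,0.6,0,5],[0,0,0.6,0,5],[0,0,0.6,0,5],[0,0,0.6,0,5],[0,0,0,0,5]]])

```text
t: 14.88
eef_pos: [0.522, -0.2572, 0.2282]
tcp_rot: [2.188, 1.563, -0.567]
ft_force: [1.3, 0.4, -1.7]
grip_width: 0.0106
```

jog_arm(commands=[[[0,0,0.6,0,5],[0,0,0.6,0,5],[0,0,0.6,0,5],[0,0,0.6,0,5],[0,0,0.5,0,5],[0,0,0.3,0,5],[0,0,0,0,5],[0,0,0,0,5]]])

```text
t: 15.55
eef_pos: [0.5203, -0.2562, 0.3027]
tcp_rot: [2.552, 1.571, -0.203]
ft_force: [-0.1, 0.8, -4.2]
grip_width: 0.0108
```

jog_arm(commands=[[[0,0.2,0,-0.1,5],[0.05,0.4,0,-0.1,5],[0.05,0.6,0,-0.1,5],[0.05,0.7,0,-0.1,5],[0.05,0.7,0,-0.1,5],[0.05,0.7,0,-0.1,5],[0.05,0.7,0,-0.1,5],[0.05,0.7,0,-0.1,5],[0.05,0.7,0,-0.1,5],[0.05,0.7,0,-0.1,5],[0.05,0.7,0,-0.1,5],[0.05,0.7,0,-0.1,5]]])

```text
t: 16.55
eef_pos: [0.5334, -0.0674, 0.3012]
tcp_rot: [-0.59, 1.568, 2.811]
ft_force: [0.5, 0.2, -2.8]
grip_width: 0.0108
```

jog_arm(commands=[[[0,0.8,0,0,5],[0,0.8,0,0,5],[0,0.8,0,0,5],[0,0.8,0,0,5],[0,0.8,0,0,5],[0,0.8,0,0,5],[0,0.8,0,0,5],[0,0.8,0,0,5],[0,0.8,0,0,5],[0,0.8,0,0,5],[0,0.6,0,0,5],[0,0.4,0,0,5]]])

```text
t: 17.55
eef_pos: [0.5331, 0.1579, 0.3012]
tcp_rot: [-0.306, 1.568, 3.097]
ft_force: [-0.5, 0.6, -1.8]
grip_width: 0.0107
```

jog_arm(commands=[[[0,0.9,0,0,5],[0,0.6,0,0,5],[0,0.4,0,0,5],[0,0,0,0,5],[0,0,0,0,5],[0,0,0,0,5],[0,0,0,0,5]]])

```text
t: 18.13
eef_pos: [0.5341, 0.203, 0.3027]
tcp_rot: [1.025, 1.57, -1.857]
ft_force: [-0.6, 0.8, -2.7]
grip_width: 0.011
```

```bash
cat > fit.py <<'E'
from h import *
import sys
s,c=wrist(sys.argv[1]); R=Ro.from_euler('xyz',s['tcp_rot']).as_matrix()
print(s['t'],s['eef_pos'],s['grip_width'],np.degrees(np.arctan2(-R[1,2],-R[0,2])),R[2,0])
W=world(c);z=W[...,2]
near=np.hypot(W[...,0]-.534,W[...,1]-.204)<.17
h=s['eef_pos'][2]-.027
for n,lo,hi in(('tray rim',.02,.038),('slab',h-.02,h+.01)):
    m=near&(z>lo)&(z<hi); k,l,st,ce=cv2.connectedComponentsWithStats(m.astype(np.uint8))
    for i in range(1,k):
        if st[i,4]>150: P=W[l==i];print(n,st[i],P.mean(0).round(4),cv2.minAreaRect(P[:,:2].astype(np.float32)*1000))
d=shot('side','s_'+sys.argv[1]);W=world(d);z=W[...,2]
near=np.hypot(W[...,0]-.534,W[...,1]-.204)<.13
P=W[near&(z>h-.02)&(z<h+.01)];print('side slab',len(P),P.mean(0),cv2.minAreaRect(P[:,:2].astype(np.float32)*1000))
A=np.c_[P[:,:2],np.ones(len(P))];print('slope',np.linalg.lstsq(A,P[:,2],rcond=None)[0])
E
python3 fit.py w5.png
```

```text
18.1333 [0.53412375 0.20295231 0.30269079] 0.010958696077212449 14.866293560630806 -0.9999999049482464
tray rim [255  86 125  19 580] [0.5512 0.1271 0.0294] ((553.260498046875, 133.2397918701172), (139.92735290527344, 19.698755264282227), 14.900908470153809)
slab [  193   105   249   199 37637] [0.5417 0.1748 0.2738] ((538.6094970703125, 186.46774291992188), (110.86276245117188, 103.55428314208984), 14.941361427307129)
slab [296 337  44  27 526] [0.5175 0.2658 0.2754] ((518.03466796875, 263.52337646484375), (24.19249725341797, 18.935258865356445), 14.635683059692383)
side slab 1999 [0.5280547  0.2215262  0.27370879] ((532.8809204101562, 202.86770629882812), (110.0005111694336, 142.96237182617188), 14.957632064819336)
slope [ 0.00888703 -0.03242029  0.2761979 ]
```

View pics/w5.png

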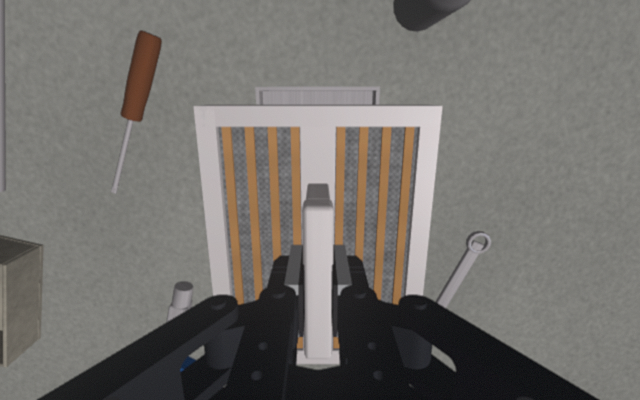

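The slab hangs centred over the tray, whose rim shows at (318,95), and their yaws match at 15°. I'll lower it.

jog_arm(commands=[[[0,0.05,-0.4,0,5],[0,0,-0.8,0,5],[0,0,-0.9,0,5],[0,0,-0.9,0,5],[0,0,-0.9,0,5],[0,0,-0.9,0,5],[0,0,-0.9,0,5],[0,0,-0.8,0,5],[0,0,-0.7,0,5],[0,0,-0.5,0,5],[0,0,-0.3,0,5],[0,0,0,0,5]]])

```text
t: 19.23
eef_pos: [0.5327, 0.2046, 0.1005]
tcp_rot: [-0.02, 1.567, -2.901]
ft_force: [-0.1, 1.1, -2.4]
grip_width: 0.0111
```

```bash
python3 fit.py w6.png
```

```text
19.2333 [0.53272248 0.20460192 0.10051656] 0.011117315542857688 14.918161668831052 -0.9999927152011577
tray rim [ 188   74  254  222 3114] [0.5602 0.1359 0.0289] ((537.768310546875, 191.05368041992188), (140.50076293945312, 139.5171661376953), 14.965319633483887)
slab [  194   105   248   199 37638] [0.5402 0.1764 0.0716] ((537.137451171875, 188.09820556640625), (110.97301483154297, 103.59501647949219), 15.036534309387207)
slab [296 337  44  27 524] [0.5159 0.2674 0.0732] ((516.7753295898438, 265.20697021484375), (24.161977767944336, 18.83991050720215), 16.801748275756836)
side slab 1621 [0.5264631  0.22625646 0.07314535] ((532.236083984375, 205.5516357421875), (109.83153533935547, 142.72581481933594), 15.1153564453125)
slope [ 0.00699913 -0.02962812  0.07616412]
```

jog_arm(commands=[[[0.05,0,-0.3,0,5],[0,0,-0.4,0,5],[0,0,-0.4,0,5],[0,0,-0.25,0,5],[0,0,-0.12,0,5],[0,0,-0.08,0,5],[0,0,-0.06,0,5],[0,0,0,0,5],[0,0,-0.06,0,5],[0,0,0,0,5]]])

```text
t: 20.17
eef_pos: [0.5355, 0.2051, 0.0613]
tcp_rot: [-3.141, 1.57, 0.261]
ft_force: [-0.9, 0.7, -2.7]
grip_width: 0.0109
```

jog_arm(commands=[[[0,0,-0.05,0,5],[0,0,-0.05,0,5],[0,0,0,0,5]]])

```text
t: 20.42
eef_pos: [0.5352, 0.205, 0.0584]
tcp_rot: [0.04, 1.571, -2.841]
ft_force: [0.3, 0.8, -3.0]
grip_width: 0.0108
```

jog_arm(commands=[[[0,0,-0.06,0,5],[0,0,-0.06,0,5],[0,0,-0.06,0,5],[0,0,0,0,5]]])

```text
t: 20.75
eef_pos: [0.535, 0.205, 0.0536]
tcp_rot: [0.015, 1.57, -2.866]
ft_force: [0.1, 0.2, -2.2]
grip_width: 0.0105
```

jog_arm(commands=[[[0,0,-0.04,0,5],[0,0,-0.04,0,5],[0,0,0,0,5]]])

```text
t: 21.0
eef_pos: [0.5351, 0.205, 0.0518]
tcp_rot: [-0.03, 1.57, -2.911]
ft_force: [-0.0, -0.4, -2.3]
grip_width: 0.0105
```

jog_arm(commands=[[[0,0,-0.04,0,5],[0,0,0,0,5],[0,0,0,0,5]]])

```text
t: 21.25
eef_pos: [0.5353, 0.2051, 0.051]
tcp_rot: [-0.374, 1.571, 3.028]
ft_force: [0.1, -0.2, -2.3]
grip_width: 0.0108
```

jog_arm(commands=[[[0,0,-0.04,0,5],[0,0,0,0,5],[0,0,0,0,5]]])

```text
t: 21.5
eef_pos: [0.5355, 0.2051, 0.0507]
tcp_rot: [2.92, 1.571, 0.04]
ft_force: [-2.6, -1.5, 3.0]
grip_width: 0.0109
```

jog_arm(commands=[[[0,0,-0.04,0,5],[0,0,0,0,5],[0,0,0,0,5]]])

```text
t: 21.75
eef_pos: [0.5355, 0.2051, 0.0507]
tcp_rot: [0.298, 1.57, -2.583]
ft_force: [-6.5, -1.8, 8.8]
grip_width: 0.0108
```

Contact is about 11 N. I'll release and retreat upward.

jog_arm(commands=[[[0,0,0,0,12],[0,0,0,0,14],[0,0,0,0,18],[0,0,0,0,25],[0,0,0,0,35],[0,0,0,0,35],[0,0,0,0,35]]], squeeze=20)

```text
t: 22.33
eef_pos: [0.5353, 0.205, 0.0489]
tcp_rot: [-3.113, 1.571, 0.289]
ft_force: [0.2, -0.2, -0.1]
grip_width: 0.0351
```

jog_arm(commands=[[[0,0,0.2,0,35],[0,0,0.4,0,35],[0,0,0.8,0,35],[0,0,0.9,0,35],[0,0,0.9,0,35],[0,0,0.9,0,35],[0,0,0.9,0,35],[0,0,0.9,0,35],[0,0,0.9,0,35],[0,0,0.6,0,35],[0,0,0,0,35],[0,0,0,0,35]]])

```text
t: 23.33
eef_pos: [0.5359, 0.2052, 0.2358]
tcp_rot: [3.113, 1.568, 0.233]
ft_force: [-0.7, -0.1, -0.4]
grip_width: 0.0354
```

Run:
```python
from h import *
s,c=wrist('w7.png');print(s['t'],s['eef_pos'],s['ft_force'],s['grip_width'])
d=shot('scene','s7.png');e=shot('side','d7.png')
for n,q in(('wrist',c),('scene',d),('side',e)):
    W=world(q);z=W[...,2];near=np.hypot(W[...,0]-.534,W[...,1]-.204)<.1
    hsv=cv2.cvtColor(q['pixels'],cv2.COLOR_RGB2HSV)
    o=near&(hsv[...,1]>100)&(hsv[...,0]<25)&(z<.05)&(z>.01)
    P=W[o];print(n,len(P),P.mean(0),cv2.minAreaRect(P[:,:2].astype(np.float32)*1000))
    print(np.linalg.lstsq(np.c_[P[:,:2]-P[:,:2].mean(0),np.ones(len(P))],P[:,2],rcond=None)[0])
cv2.imwrite('pics/f.png',np.hstack([cv2.resize(d['pixels'][130:300,180:450,::-1],(400,252)),cv2.resize(e['pixels'][110:310,200:390,::-1],(380,400))[:252]]) if 0 else cv2.hconcat([cv2.resize(d['pixels'][130:300,180:450,::-1],(400,300)),cv2.resize(e['pixels'][110:310,200:390,::-1],(380,300))]))
```

```text
23.3333 [0.53589614 0.20520317 0.23581343] [-0.6863749  -0.0896395  -0.43140087] 0.035423693441526
wrist 3006 [0.53607243 0.20304992 0.02180159] ((535.134033203125, 206.9561004638672), (87.6592025756836, 121.03087615966797), 14.88031005859375)
[0.00014779 0.0013812  0.02180159]
scene 0 [nan nan nan] ((0.0, 0.0), (0.0, 0.0), 0.0)
[0. 0. 0.]
side 191 [0.54226854 0.20529677 0.0231278 ] ((534.5674438476562, 202.2667236328125), (84.57866668701172, 115.00611114501953), 14.956585884094238)
[-0.00126286  0.00190296  0.0231278 ]<stdin>:8: RuntimeWarning: Mean of empty slice.
  ret = um.true_divide(
<stdin>:9: RuntimeWarning: Mean of empty slice.
```

View pics/w7.png

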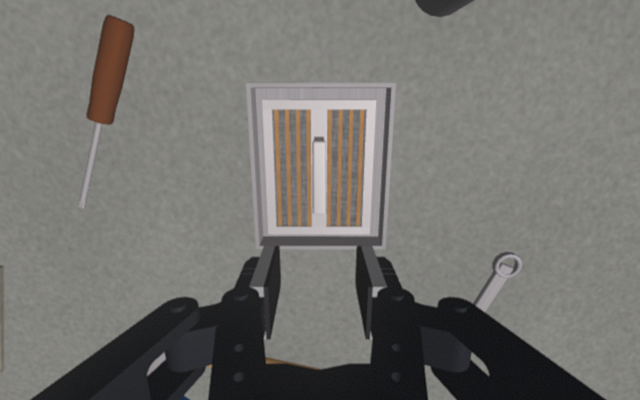

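View pics/f.png

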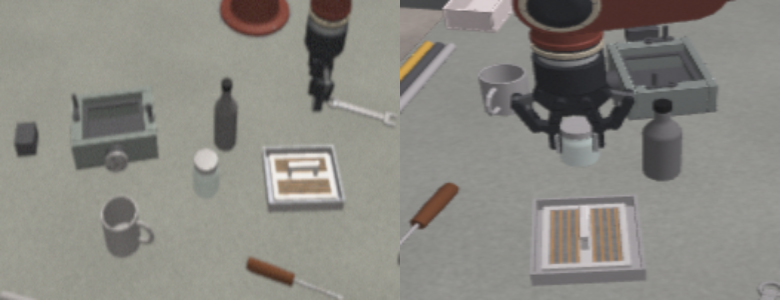

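The cassette lies flat inside the tray at wrist (320,165), well within its walls. The box is empty and the bystanders look in place. I'll hand in.

```bash
python3 -c "
from plant import ctrl
print(ctrl.job_done())"
```

```text
the job is handed in; nothing more can be done
None
```

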